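# Reset the tripped breakers in order

## Robot

A 6-joint arm with a two-finger parallel gripper is mounted at the origin on a cart in front of the work surface, level with it; the furniture and walls round the work are solid. World frame = base frame: x ahead of the robot, y to its left, z up, the work surface at z = 0. Lengths are in m, angles in rad, forces in N, time in s.
With the tool pointing down it reaches from about 0.25 to 0.725 m from the base axis. Payload 4 kg.
Tool frame: the origin (TCP) lies at the very end of the fingers, on their centre line; the grasp point (between the pads) lies 19 mm behind it; z points along the fingers, y is the line along which they close (so a half turn about z gives the same grasp; the last joint's range is limited). The gripper opens to 85 mm and grips with 20 to 120 N. Pads are 22 mm wide; open, the fingers measure 114 mm over their backs; the gripper's body (76 mm by 85 mm) begins 54 mm behind the grasp point. The pads swing forward as they close: fully open they stand 13 mm farther back than shut.
Start: joints at [-1.312, 0.241, 0.005, 1.335, 0, 1.571], TCP at [0.128, -0.483, 0.231] pointing down, gripper open.
Joint ranges: [-2.72, 2.72], [-1.05, 1.87], [-1.09, 1.28], [-1.99, 2.15], [-1.42, 1.44], [-3.14, 3.14]. Speed limits (rad/s): [2.79, 2.79, 3.14, 3.14, 3.14, 3.14].

## Interface

Orientations are given as a unit quaternion [x, y, z, w].
In Python, from workcell import env gives the robot as it stands.
- The arm moves only by the tool drive_tool, never from a script. Its argument "deltas" is a list of rows, each a list of 7 numbers: the opening in per cent of the stroke, from 0 (shut) to 100 (fully open), then the shift along the tool's x, y, z in mm, then the turn, a rotation vector about the tool's x, y, z in degrees. A call has 1 to 20 rows; each row shifts and turns the commanded pose from where the row before left it, along the tool's axes as they then stand; what a row does not reach is not made up. A row lasts 1/8 s, in which the tool goes at most 62.5 mm and 10.7 degrees, less where a joint would pass 70% of its speed; a pose out of reach is approached as far as the arm can. A call with a gripper value outside its range is refused whole. The fingers move at their own pace and stop on an object; the grip force is fixed at half the most. Time passes only in rows, so rows that do not move let the fingers close. It gives the time, the measured TCP pose, the force, the opening and the grip force at its end, in the units of the state.
- env.state(): the state, without advancing time (a new reading comes with each control period).
- env.grab_frame(name): name is "scene" or "side" or "wrist"; returns the picture (384x512x3 uint8, blue, green, red); there is no depth.
- env.calibration(name): a dict with "intrinsics" (3x3 intrinsics, pixels), "T" (4x4, takes a point from camera to world coordinates); the wrist camera has in their place "mount" (4x4, takes a point from camera to tool coordinates, whose origin is the TCP and whose axes are the flange's). Camera axes: x right, y up, looking along -z (the intrinsics and any distortion apply to the point x, -y, -z); pixel columns grow to the right and rows downward; lengths in m; the calibration is good to about 2 mm. A picture is of the moment at which its call begins: read the wrist's pose just before it. calibration takes no time and is no camera call.
- env.hand_in(): hands the job in; it is judged then, once.
Trained networks look in the newest picture that a camera, given by its name, has taken for a name from the list of things; names that differ only in an ending like _2 or _b are one class to them, and where a whole thing is asked for, a point or a joint stands for the part that bears it (a point fixed in the world has none). Each returns a list of dicts, best first, with "conf" (0 to 1); they miss things now and then, are a little off and sometimes report something else, mostly with a low value. They report only what shows in the picture. A call takes as long as a camera call. They do not tell look-alikes from the thing itself.
- env.recognise(camera, target): "at" ([row, column] in pixels, amid what is visible of it).
The state is a dict: "time": time; "qpos": joint angles; "joint_velocities": joint speeds; "tau": joint torques, N m; "tcp_pos": TCP position; "eef_rot": TCP orientation; "wrist_force": force on the tool from outside, world axes, zero at the start; "wrist_torque": the same for the moment, N m; "width": finger opening in m; "grasp_force": force on a finger pad.
Only numpy, scipy, OpenCV 4.12 (cv2) and the standard library are available. Lean on these libraries where they do the work, as an engineer would, in place of code of your own. Each camera call takes 0.05 s, during which the arm holds its last target. There are 200 camera calls.

## Task

The three push-button breakers in the bench's power tray have tripped and their buttons stand up. Touch-press them back in with the fingertips, lightly and in this order: first the wide round button, then the square one, then the narrow round one, each down to about its stop, where it stays. Do not lift or carry anything, leave the modules sitting in their pockets and leave the other things on the bench where they are.

Things in the scene. Friction and masses are not known exactly. Their poses are not given: they have to be found in the camera images.
- tray: Aluminium tray screwed to the bench, 72 x 276 mm, rim 24 mm high, with four square pockets in a row along its own y axis at -102, -34, +34 and +102 mm; origin at the centre of its underside. Three pockets hold a breaker module each, the fourth a roll of tape; which is where varies.
- module_wide: Loose grey breaker module, 62 x 62 x 50 mm, 0.25 to 0.5 kg, standing in a pocket with its underside 6 mm above the bench, 1 mm of play all round; on the middle of its top stands a black wide round mushroom button, 40 mm across. Origin at the centre of its underside, z up.
- top_wide (a point): Middle of the top face of the wide round mushroom button, 40 mm across; it moves with the button: 72 mm above the bench while up, 60 mm when in.
- button_wide (a joint): Travel of the wide round mushroom button, 40 mm across in m: 0 = up (tripped), 0.012 = in. It is stiff: it takes about 4 N to move, stays where it is left, and meets a rubber stop (about 5 N/mm) at 12 mm, its top then 4 mm above the module. It counts as in from 8 mm on.
- module_square: Loose grey breaker module, 62 x 62 x 50 mm, 0.25 to 0.5 kg, standing in a pocket with its underside 6 mm above the bench, 1 mm of play all round; on the middle of its top stands a black square button, 26 x 26 mm. Origin at the centre of its underside, z up.
- top_square (a point): Middle of the top face of the square button, 26 x 26 mm; it moves with the button: 72 mm above the bench while up, 60 mm when in.
- button_square (a joint): Travel of the square button, 26 x 26 mm in m: 0 = up (tripped), 0.012 = in. It is stiff: it takes about 4 N to move, stays where it is left, and meets a rubber stop (about 5 N/mm) at 12 mm, its top then 4 mm above the module. It counts as in from 8 mm on.
- module_narrow: Loose grey breaker module, 62 x 62 x 50 mm, 0.25 to 0.5 kg, standing in a pocket with its underside 6 mm above the bench, 1 mm of play all round; on the middle of its top stands a black narrow round button, a pin 14 mm across. Origin at the centre of its underside, z up.
- top_narrow (a point): Middle of the top face of the narrow round button, a pin 14 mm across; it moves with the button: 72 mm above the bench while up, 60 mm when in.
- button_narrow (a joint): Travel of the narrow round button, a pin 14 mm across in m: 0 = up (tripped), 0.012 = in. It is stiff: it takes about 4 N to move, stays where it is left, and meets a rubber stop (about 5 N/mm) at 12 mm, its top then 4 mm above the module. It counts as in from 8 mm on.
- bulb_box: Small upright carton, 44 x 44 x 85 mm; loose, a bystander. Origin at the centre of its underside.
- tape_measure: Tape measure, 38 x 78 x 64 mm; loose, a bystander. Origin at the centre of its underside.
- wood_block: Wooden offcut, 44 x 110 x 22 mm; loose, a bystander. Origin at the centre of its underside.
- glue_bottle: Glue bottle, 42 mm across, 152 mm tall; loose, a bystander. Origin at the centre of its underside.
- screw_jar: Jar of screws, 64 mm across, 74 mm tall; loose, a bystander. Origin at the centre of its underside.
- tape_blue: Roll of tape, 52 mm across, 19 mm high, in the fourth pocket of the tray; loose, a bystander. Origin at the centre of its underside.
- spanner_13: Spanner, 27 x 171 x 6 mm, lying in front of the tray; loose, a bystander. Origin at the centre of its underside.
- spark_plug: Spark plug, 16 x 72 x 18 mm, lying behind the tray; loose, a bystander. Origin at the centre of its underside.
Things that resemble listed ones, but are neither listed nor needed, are in the scene too. What is shaped like the module_narrow but turquoise or yellow is not meant.

How it is judged:
On the way, in this order (a step that is already met when the one before it is completed fails the run):
1. the wide round button is in (value of joint button_wide above 0.008 m), for 0.1 s.
2. the square button is in (value of joint button_square above 0.008 m), for 0.1 s.
3. the narrow round button is in (value of joint button_narrow above 0.008 m), for 0.1 s.
At the end, for the whole second after the job is handed in: All three buttons are in (over 8 of their 12 mm), the modules sit upright in their pockets within 8 mm of where they began, and the other things lie within 25 mm of where they began (value of joint each of button_wide, button_square, button_narrow above 0.008 m and distance of each of module_wide, module_square, module_narrow from where it was at the start of the episode below 0.008 m and angle between each of module_wide, module_square, module_narrow's own z axis and vertical below 0.1 rad and distance of each of bulb_box, tape_measure, wood_block, glue_bottle, screw_jar, tape_blue, spanner_13, spark_plug from where it was at the start of the episode below 0.025 m); the robot touches nothing.
It fails at once if the square button goes in before the wide round one, or the narrow one before the square one ((value of joint button_square above 0.008 m and not (value of joint button_wide above 0.008 m)) or (value of joint button_narrow above 0.008 m and not (value of joint button_square above 0.008 m))).
It fails at once if a module or its button is struck or pressed by the fingers with over 25 N, or by any other part of the arm with over 3 N (contact force between the fingers and module_wide above 25 N or contact force between the fingers and module_square above 25 N or contact force between the fingers and module_narrow above 25 N or contact force between the arm and module_wide above 3 N or contact force between the arm and module_square above 3 N or contact force between the arm and module_narrow above 3 N).
It fails at once if a module is lifted, carried or shifted by over 8 mm, or tipped (distance of any of module_wide, module_square, module_narrow from where it was at the start of the episode above 0.008 m or angle between any of module_wide, module_square, module_narrow's own z axis and vertical above 0.15 rad).
It fails at once if a bystander is moved by over 25 mm (distance of any of bulb_box, tape_measure, wood_block, glue_bottle, screw_jar, tape_blue, spanner_13, spark_plug from where it was at the start of the episode above 0.025 m).
It also fails if it takes over 48 s, if anything falls off the work surface, if the arm or the gripper's body presses on something with over 40 N, if the wrist force passes 120 N, or if a joint passes its speed limit or range.

## Working session

There is one attempt and no reset: what is moved stays moved. The work goes in short steps, Python scripts to look and compute and a tool call to move; the robot and the scene stay as the last step left them, time stands still between calls to the robot, and variables do not carry over. Pictures are saved under pics/ and viewed, at most 10 in all, crops included, and the job is handed in when it is done.

Besides the shell and the picture viewer there is one more tool, called after "Call:" as a command line: name --pt "numbers of a row" for each row, then --argument value for the rest. drive_tool: Moves the arm, as the interface text tells. Its arguments: {"type":"object","properties":{"deltas":{"type":"array"}},"required":["deltas"]}

```bash
mkdir -p pics
cat > h.py <<'E'
import numpy as np, cv2
from scipy.spatial.transform import Rotation as R
from workcell import env
def campose(name):
    c=env.calibration(name)
    if 'T' in c: return c,np.array(c['T'])
    s=env.state(); M=np.eye(4); M[:3,:3]=R.from_quat(s['eef_rot']).as_matrix(); M[:3,3]=s['tcp_pos']
    return c,M@np.array(c['mount'])
def ray(c,T,at):
    K=np.array(c['intrinsics']); d=np.array(c.get('distortion',np.zeros(5)),float)
    p=cv2.undistortPoints(np.array([[[at[1],at[0]]]],float),K,d)[0,0]
    v=T[:3,:3]@np.array([p[0],-p[1],-1]); return T[:3,3],v/np.linalg.norm(v)
def atz(o,v,z): return o+v*(z-o[2])/v[2]
def tri(rays):
    A=sum(np.eye(3)-np.outer(v,v) for o,v in rays); b=sum((np.eye(3)-np.outer(v,v))@o for o,v in rays)
    return np.linalg.solve(A,b)
E
python3 - <<'E'
from h import *
s=env.state(); print({k:np.round(s[k],3) for k in ('time','tcp_pos','eef_rot','wrist_force','width')})
ims=[]
for n in ('scene','side'):
    c,T=campose(n); print(n,c.keys(),np.round(T[:3,3],2)); im=env.grab_frame(n); cv2.imwrite(f'pics/{n}0.png',im)
    for t in ('top_wide','top_square','top_narrow','module_wide','module_square','module_narrow','tape_blue','tray','glue_bottle','bulb_box','screw_jar','tape_measure'):
        for r in env.recognise(n,t)[:4]:
            o,v=ray(c,T,r['at']); print(n,t,round(r['conf'],2),np.round(r['at']),np.round(atz(o,v,.06),3))
E
```

```text
{'time': np.float64(0.0), 'tcp_pos': array([ 0.128, -0.483,  0.23 ]), 'eef_rot': array([ 0.992,  0.129, -0.   , -0.001]), 'wrist_force': array([-0.404, -0.589,  1.337]), 'width': np.float64(0.085)}
scene dict_keys(['intrinsics', 'T']) [ 0.64 -0.83  1.38]
scene top_wide 0.61 [236. 245.] [ 0.538 -0.18   0.06 ]
scene top_square 0.38 [184. 262.] [0.569 0.013 0.06 ]
scene module_wide 0.75 [240. 246.] [ 0.542 -0.191  0.06 ]
scene module_wide 0.51 [100. 219.] [0.376 0.363 0.06 ]
scene module_square 0.58 [190. 261.] [ 0.569 -0.01   0.06 ]
scene module_narrow 0.81 [162. 248.] [0.515 0.096 0.06 ]
scene module_narrow 0.64 [221. 251.] [ 0.55  -0.125  0.06 ]
scene module_narrow 0.59 [261. 210.] [ 0.447 -0.272  0.06 ]
scene tray 0.97 [213. 256.] [ 0.562 -0.095  0.06 ]
scene tray 0.53 [197. 317.] [ 0.751 -0.016  0.06 ]
scene glue_bottle 0.64 [210. 310.] [ 0.731 -0.065  0.06 ]
scene bulb_box 0.73 [100. 219.] [0.375 0.364 0.06 ]
scene bulb_box 0.42 [234. 272.] [ 0.619 -0.161  0.06 ]
scene screw_jar 0.85 [195. 315.] [ 0.745 -0.008  0.06 ]
scene screw_jar 0.65 [314. 172.] [ 0.366 -0.44   0.06 ]
side dict_keys(['intrinsics', 'T']) [ 0.49 -1.26  0.74]
side top_wide 0.39 [218. 251.] [ 0.546 -0.169  0.06 ]
side module_wide 0.58 [225. 251.] [ 0.544 -0.211  0.06 ]
side module_square 0.72 [197. 258.] [ 0.579 -0.035  0.06 ]
side module_narrow 0.7 [215. 252.] [ 0.551 -0.153  0.06 ]
side module_narrow 0.67 [244. 216.] [ 0.439 -0.303  0.06 ]
side module_narrow 0.58 [184. 240.] [0.519 0.071 0.06 ]
side tray 0.52 [242. 251.] [ 0.54 -0.3   0.06]
side glue_bottle 0.6 [202. 304.] [ 0.732 -0.078  0.06 ]
side bulb_box 0.63 [154. 205.] [0.373 0.361 0.06 ]
side bulb_box 0.19 [201. 304.] [ 0.732 -0.069  0.06 ]
side screw_jar 0.72 [195. 312.] [ 0.766 -0.029  0.06 ]
side screw_jar 0.39 [189. 257.] [0.576 0.027 0.06 ]
side tape_measure 0.74 [284. 253.] [ 0.536 -0.481  0.06 ]
```

Run:
```python
import cv2
a=cv2.imread('pics/scene0.png')[80:330,130:360]; b=cv2.imread('pics/side0.png')[140:310,170:340]
a=cv2.resize(a,(460,500),interpolation=cv2.INTER_CUBIC); b=cv2.resize(b,(340,340),interpolation=cv2.INTER_CUBIC)
b=cv2.copyMakeBorder(b,0,160,0,0,cv2.BORDER_CONSTANT); cv2.imwrite('pics/ab.png',cv2.hconcat([a,b]))
```

```text
(no output)
```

View pics/ab.png

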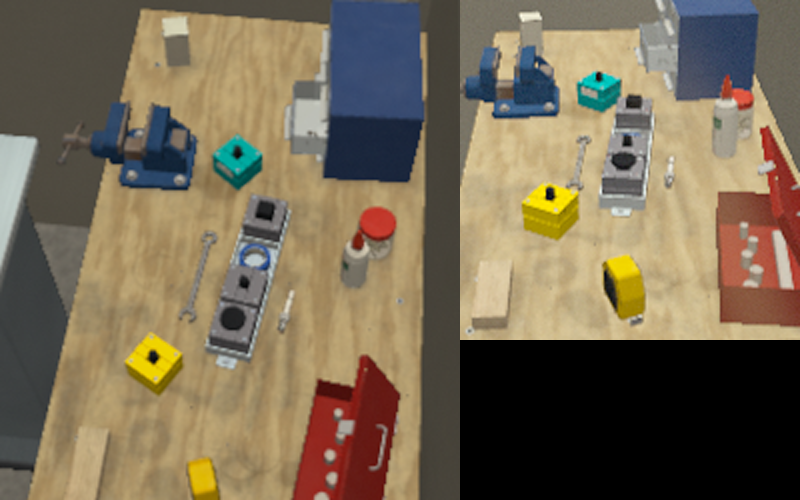

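The scene picture shows three grey modules in the tray. Near to far they are wide round (row 236, col 245), narrow pin (221, 251), then the blue tape, then square (184, 262).

Look-alikes for module_narrow are the turquoise one (162, 248) and the yellow one (261, 210), both outside the tray. I choose the grey one in the tray. Next I go above the tray with the fingers shut and look from close by.

Call:
drive_tool --pt "0 20 -11 0 0 0 0" --pt "0 40 -22 0 0 0 0" --pt "0 40 -22 0 0 0 0" --pt "0 40 -22 0 0 0 0" --pt "0 40 -22 0 0 0 0" --pt "0 40 -22 0 0 0 0" --pt "0 40 -22 0 0 0 0" --pt "0 40 -22 0 0 0 0" --pt "0 40 -22 0 0 0 0" --pt "0 40 -22 0 0 0 0" --pt "0 40 -22 0 0 0 0" --pt "0 20 -11 0 0 0 0" --pt "0 0 0 0 0 0 0" --pt "0 0 0 0 0 0 0"

```text
time: 3.05
tcp_pos: [0.4908, -0.1371, 0.2312]
eef_rot: [0.992, 0.129, -0.0, 0.0]
wrist_force: [0.0, 0.4, 0.9]
width: -0.0002
grasp_force: 0.0
```

```bash
cat > look.py <<'E'
from h import *
import sys,json
s=env.state(); print(s['time'],np.round(s['tcp_pos'],4),np.round(s['eef_rot'],3),np.round(s['wrist_force'],1),round(s['width'],4))
c,T=campose('wrist'); print(np.round(c['mount'],3).tolist())
im=env.grab_frame('wrist'); cv2.imwrite(f'pics/{sys.argv[1]}.png',im)
for t in ('top_wide','top_square','top_narrow','module_wide','module_square','module_narrow'):
    for r in env.recognise('wrist',t)[:3]:
        o,v=ray(c,T,r['at']); print(t,round(r['conf'],2),np.round(r['at']),np.round(atz(o,v,.072),3))
np.savez(f'{sys.argv[1]}.npz',T=T,K=c['intrinsics'])
E
python3 look.py w1
```

```text
3.05 [ 0.4908 -0.1371  0.2312] [ 0.992  0.129 -0.     0.   ] [0.  0.4 0.9] -0.0002
[[0.0, 0.949, 0.316, 0.081], [1.0, -0.0, 0.0, 0.001], [0.0, 0.316, -0.949, -0.143], [0.0, 0.0, 0.0, 1.0]]
top_wide 0.74 [139. 319.] [ 0.545 -0.192  0.072]
top_square 0.6 [ 84. 210.] [ 0.569 -0.068  0.072]
top_narrow 0.63 [112. 263.] [ 0.557 -0.128  0.072]
top_narrow 0.62 [90. 22.] [0.515 0.113 0.072]
top_narrow 0.51 [238. 340.] [ 0.44  -0.254  0.072]
module_wide 0.86 [138. 314.] [ 0.545 -0.187  0.072]
module_square 0.56 [ 64. 145.] [ 0.571 -0.003  0.072]
module_narrow 0.95 [231. 338.] [ 0.448 -0.25   0.072]
module_narrow 0.86 [113. 262.] [ 0.556 -0.126  0.072]
module_narrow 0.72 [91. 42.] [0.519 0.094 0.072]
```

View pics/w1.png

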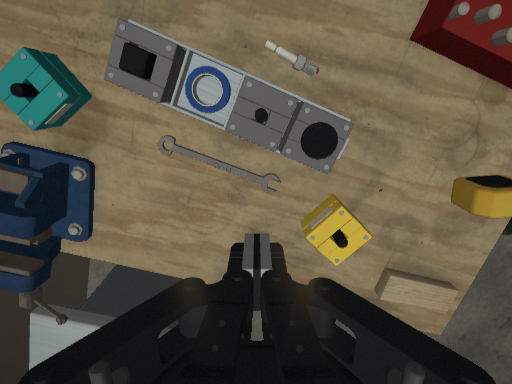

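The wrist view shows the wide button at (139, 319), the narrow one at (113, 262) and the square one at (61, 137). The look-alikes are yellow at (238, 340) and turquoise at (90, 22). Next I go above the wide button and look again from there.

Call:
drive_tool --pt "0 6 11 20 0 0 0" --pt "0 6 11 20 0 0 0" --pt "0 7 11 20 0 0 0" --pt "0 7 11 20 0 0 0" --pt "0 6 11 20 0 0 0" --pt "0 6 12 15 0 0 0" --pt "0 0 0 0 0 0 0" --pt "0 0 0 0 0 0 0"

```text
time: 4.4
tcp_pos: [0.5454, -0.1919, 0.1166]
eef_rot: [0.992, 0.129, 0.0, -0.0]
wrist_force: [0.6, 0.4, -0.3]
width: -0.0002
grasp_force: 0.0
```

```bash
python3 look.py w2
cat > blob.py <<'E'
from h import *
# dark-button centroids near given pixels, in both wrist pictures
def cen(name,at,win):
    g=cv2.cvtColor(cv2.imread(f'pics/{name}.png'),cv2.COLOR_BGR2GRAY); r,c=at
    y0,x0=max(r-win,0),max(c-win,0); sub=g[y0:r+win,x0:c+win]
    n,l,st,ce=cv2.connectedComponentsWithStats((sub<50).astype(np.uint8))
    i=l[r-y0,c-x0]; return (ce[i][1]+y0,ce[i][0]+x0),st[i].tolist()
E
python3 - <<'E'
from blob import *
d=np.load('w1.npz')
for n,at,w in (('wide',(139,319),35),('narrow',(115,262),20),('square',(61,137),25)):
    a,st=cen('w1',at,w); o,v=ray({'intrinsics':d['K']},d['T'],a); print(n,np.round(a,1),st,np.round(atz(o,v,.072),4))
E
```

```text
4.4 [ 0.5454 -0.1919  0.1166] [ 0.992  0.129  0.    -0.   ] [ 0.6  0.4 -0.3] -0.0002
[[0.0, 0.949, 0.316, 0.081], [1.0, -0.0, 0.0, 0.001], [0.0, 0.316, -0.949, -0.143], [0.0, 0.0, 0.0, 1.0]]
top_wide 0.71 [213. 257.] [ 0.547 -0.193  0.072]
top_square 0.83 [104.   5.] [ 0.579 -0.019  0.072]
top_narrow 0.7 [176. 174.] [ 0.559 -0.13   0.072]
top_narrow 0.7 [135.  98.] [ 0.574 -0.077  0.072]
top_narrow 0.45 [106.   5.] [ 0.578 -0.019  0.072]
module_wide 0.91 [201. 257.] [ 0.556 -0.19   0.072]
module_square 0.79 [105.  29.] [ 0.582 -0.033  0.072]
module_narrow 0.94 [170. 179.] [ 0.565 -0.133  0.072]
module_narrow 0.78 [279. 296.] [ 0.501 -0.237  0.072]
wide [140.1 318.9] [17, 18, 37, 37, 1074] [ 0.5442 -0.1926  0.072 ]
narrow [115.3 260.8] [12, 13, 14, 16, 162] [ 0.5531 -0.1261  0.072 ]
square [ 60.9 137. ] [7, 6, 38, 39, 967] [0.5718 0.0045 0.072 ]
```

View pics/w2.png

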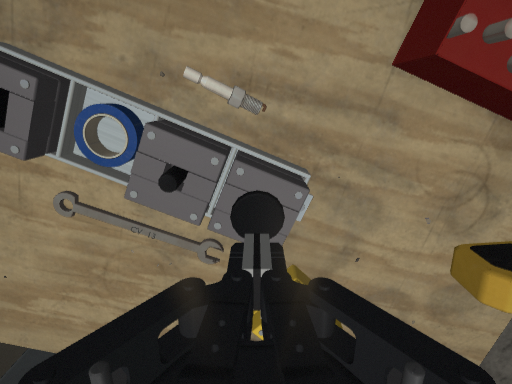

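The wrist is centred over the wide button: its disc is at about (215, 257), directly in front of the fingertips, and its height fits 72 mm in both views. Now I press gently.

Call:
drive_tool --pt "0 0 0 12 0 0 0" --pt "0 0 0 15 0 0 0" --pt "0 0 0 10 0 0 0" --pt "0 0 0 4 0 0 0" --pt "0 0 0 2 0 0 0" --pt "0 0 0 2 0 0 0" --pt "0 0 0 2 0 0 0" --pt "0 0 0 2 0 0 0" --pt "0 0 0 2 0 0 0" --pt "0 0 0 0 0 0 0"

```text
time: 6.0
tcp_pos: [0.5455, -0.1919, 0.0654]
eef_rot: [0.992, 0.129, 0.0, 0.0]
wrist_force: [-0.9, 0.4, 3.6]
width: 0.0002
grasp_force: 1.6
```

Call:
drive_tool --pt "0 0 0 2 0 0 0" --pt "0 0 0 2 0 0 0" --pt "0 0 0 1 0 0 0" --pt "0 0 0 0.5 0 0 0" --pt "0 0 0 0 0 0 0"

```text
time: 6.62
tcp_pos: [0.5455, -0.1919, 0.0599]
eef_rot: [0.992, 0.129, 0.0, 0.0]
wrist_force: [0.2, -0.6, 5.1]
width: -0.0002
grasp_force: 2.2
```

The wide button is at its stop. Now lift and go above the square one.

Call:
drive_tool --pt "0 0 0 -10 0 0 0" --pt "0 0 0 -25 0 0 0" --pt "0 0 0 -22 0 0 0" --pt "0 11 -26 0 0 0 0" --pt "0 11 -27 0 0 0 0" --pt "0 11 -27 0 0 0 0" --pt "0 11 -27 0 0 0 0" --pt "0 11 -27 0 0 0 0" --pt "0 11 -26 0 0 0 0" --pt "0 11 -26 0 0 0 0" --pt "0 0 0 0 0 0 0" --pt "0 0 0 0 0 0 0"

```text
time: 8.12
tcp_pos: [0.5718, 0.0074, 0.1166]
eef_rot: [0.992, 0.129, -0.0, 0.0]
wrist_force: [0.0, 0.5, -0.2]
width: 0.0002
grasp_force: 0.0
```

```bash
python3 look.py w3
```

```text
8.125 [0.5718 0.0074 0.1166] [ 0.992  0.129 -0.     0.   ] [ 0.   0.5 -0.2] 0.0002
[[0.0, 0.949, 0.316, 0.081], [1.0, -0.0, 0.0, 0.001], [0.0, 0.316, -0.949, -0.143], [0.0, 0.0, 0.0, 1.0]]
top_wide 0.79 [294. 473.] [ 0.551 -0.178  0.072]
top_square 0.95 [207. 256.] [0.578 0.009 0.072]
top_narrow 0.61 [237.  94.] [0.524 0.118 0.072]
top_narrow 0.59 [267. 410.] [ 0.561 -0.118  0.072]
module_wide 0.72 [283. 471.] [ 0.559 -0.171  0.072]
module_square 0.97 [196. 257.] [0.586 0.01  0.072]
module_square 0.47 [209. 255.] [0.576 0.009 0.072]
module_narrow 0.79 [225. 112.] [0.537 0.107 0.072]
module_narrow 0.76 [253. 395.] [ 0.569 -0.103  0.072]
module_narrow 0.55 [347. 470.] [ 0.5   -0.202  0.072]
```

View pics/w3.png

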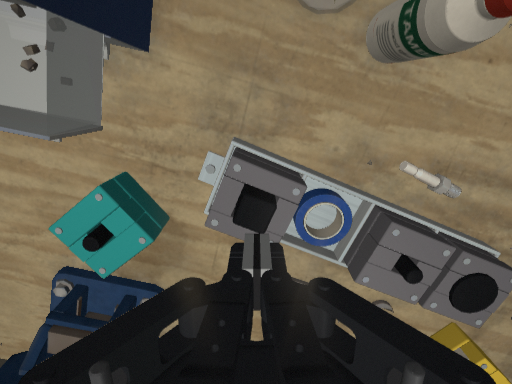

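The square button is directly in front of the fingertips at (207, 256), and the wide one at (293, 473) is down. I shift 2 mm forward and press.

Call:
drive_tool --pt "0 2 0 12 0 0 0" --pt "0 0 0 15 0 0 0" --pt "0 0 0 10 0 0 0" --pt "0 0 0 4 0 0 0" --pt "0 0 0 2 0 0 0" --pt "0 0 0 2 0 0 0" --pt "0 0 0 2 0 0 0" --pt "0 0 0 2 0 0 0" --pt "0 0 0 2 0 0 0" --pt "0 0 0 0 0 0 0"

```text
time: 9.72
tcp_pos: [0.5744, 0.0082, 0.0659]
eef_rot: [0.992, 0.129, 0.0, 0.0]
wrist_force: [-0.3, 0.4, 3.7]
width: 0.0001
grasp_force: 1.7
```

Call:
drive_tool --pt "0 0 0 2 0 0 0" --pt "0 0 0 2 0 0 0" --pt "0 0 0 1 0 0 0" --pt "0 0 0 0.5 0 0 0" --pt "0 0 0 0 0 0 0"

```text
time: 10.35
tcp_pos: [0.5743, 0.0082, 0.0603]
eef_rot: [0.992, 0.129, 0.0, -0.0]
wrist_force: [1.2, 1.3, 2.3]
width: 0.0
grasp_force: 1.5
```

The square button is in. Now the narrow pin.

Call:
drive_tool --pt "0 0 0 -10 0 0 0" --pt "0 0 0 -25 0 0 0" --pt "0 0 0 -21 0 0 0" --pt "0 -11 25 0 0 0 0" --pt "0 -11 25 0 0 0 0" --pt "0 -11 25 0 0 0 0" --pt "0 -10 25 0 0 0 0" --pt "0 -10 24 0 0 0 0" --pt "0 0 0 0 0 0 0" --pt "0 0 0 0 0 0 0"

```text
time: 11.6
tcp_pos: [0.5542, -0.1248, 0.1162]
eef_rot: [0.992, 0.129, -0.0, -0.0]
wrist_force: [0.1, -0.1, -1.1]
width: 0.0
grasp_force: 0.0
```

```bash
python3 look.py w4
```

```text
11.6 [ 0.5542 -0.1248  0.1162] [ 0.992  0.129 -0.    -0.   ] [ 0.1 -0.1 -1.1] 0.0
[[0.0, 0.949, 0.316, 0.081], [1.0, -0.0, 0.0, 0.001], [0.0, 0.316, -0.949, -0.143], [0.0, 0.0, 0.0, 1.0]]
top_wide 0.55 [243. 337.] [ 0.548 -0.189  0.072]
top_wide 0.53 [125. 303.] [ 0.624 -0.139  0.072]
top_square 0.94 [140.  84.] [ 0.577 -0.002  0.072]
top_narrow 0.75 [208. 258.] [ 0.56  -0.125  0.072]
module_wide 0.62 [230. 331.] [ 0.557 -0.181  0.072]
module_wide 0.4 [210. 260.] [ 0.559 -0.127  0.072]
module_square 0.65 [132.  90.] [ 0.583 -0.005  0.072]
module_square 0.34 [201. 257.] [ 0.565 -0.123  0.072]
module_narrow 0.83 [171.  10.] [0.543 0.046 0.072]
module_narrow 0.58 [200. 257.] [ 0.566 -0.123  0.072]
module_narrow 0.46 [326. 351.] [ 0.478 -0.227  0.072]
```

View pics/w4.png

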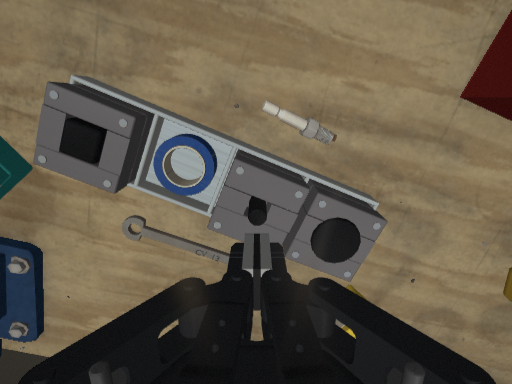

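The narrow pin is directly in front of the fingertips, its top at about (215, 258). The square (140, 84) and wide (240, 336) buttons look down. I press with a 1 mm forward shift.

Call:
drive_tool --pt "0 1 0 12 0 0 0" --pt "0 0 0 15 0 0 0" --pt "0 0 0 10 0 0 0" --pt "0 0 0 4 0 0 0" --pt "0 0 0 2 0 0 0" --pt "0 0 0 2 0 0 0" --pt "0 0 0 2 0 0 0" --pt "0 0 0 2 0 0 0" --pt "0 0 0 2 0 0 0" --pt "0 0 0 0 0 0 0"

```text
time: 13.2
tcp_pos: [0.5558, -0.1251, 0.0654]
eef_rot: [0.992, 0.129, 0.0, 0.0]
wrist_force: [-1.7, 0.2, 2.5]
width: 0.0002
grasp_force: 1.6
```

Call:
drive_tool --pt "0 0 0 2 0 0 0" --pt "0 0 0 2 0 0 0" --pt "0 0 0 1 0 0 0" --pt "0 0 0 0 0 0 0"

```text
time: 13.7
tcp_pos: [0.5558, -0.1251, 0.0601]
eef_rot: [0.992, 0.129, 0.0, 0.0]
wrist_force: [1.0, -0.8, 1.8]
width: 0.0005
grasp_force: 1.2
```

Now lift clear and check.

Call:
drive_tool --pt "0 0 0 -10 0 0 0" --pt "0 0 0 -25 0 0 0" --pt "0 0 0 -25 0 0 0" --pt "0 -15 0 -25 0 0 0" --pt "0 -15 0 -25 0 0 0" --pt "0 -15 0 -15 0 0 0" --pt "0 0 0 0 0 0 0" --pt "0 0 0 0 0 0 0"

```text
time: 14.7
tcp_pos: [0.5118, -0.1364, 0.1845]
eef_rot: [0.992, 0.129, -0.0, -0.0]
wrist_force: [0.1, -0.6, 0.0]
width: -0.0004
grasp_force: 0.0
```

```bash
python3 look.py w5 | head -1; python3 -c "
import cv2;a=cv2.imread('pics/w5.png')[40:260,90:420];cv2.imwrite('pics/w5c.png',cv2.resize(a,None,fx=2,fy=2))"
```

```text
14.7 [ 0.5118 -0.1364  0.1845] [ 0.992  0.129 -0.    -0.   ] [ 0.1 -0.6  0. ] -0.0004
```

View pics/w5c.png

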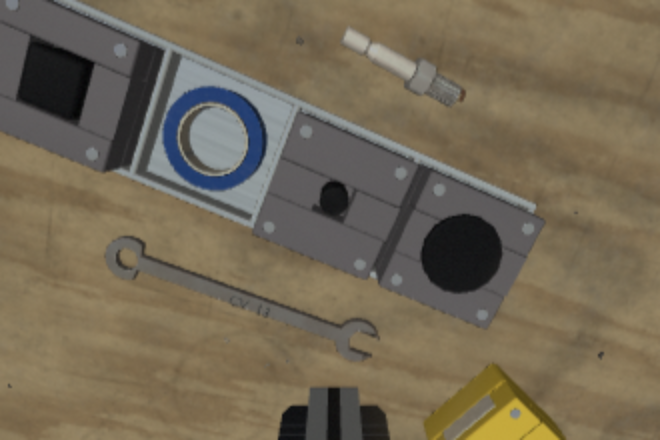

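All three buttons are down: the crop shows square at (80, 55), narrow at (197, 333) and wide at (252, 461). The modules are seated, nothing has moved and the arm is clear.

```bash
python3 -c "
from workcell import env
print(env.hand_in())"
```

```text
the job is handed in; nothing more can be done
None
```

I pressed the wide round, square and narrow round buttons in that order, each down to about its stop with wrist-force readings of about 5 N or less, and handed the job in at about 15 s with the arm clear (no verdict was returned).

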